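# Set the sprung stop of the drilling jig at its middle station and bring the block up to it

### The arm

A 6-joint arm with a two-finger parallel gripper is mounted at the origin on a cart in front of the work surface, level with it; the furniture and walls round the work are solid. World frame = base frame: x ahead of the robot, y to its left, z up, the work surface at z = 0. Lengths are in m, angles in rad, forces in N, time in s.
With the tool pointing down it reaches from about 0.275 to 0.85 m from the base axis. Payload 19 kg.
Tool frame: the origin (TCP) lies at the very end of the fingers, on their centre line; the grasp point (between the pads) lies 19 mm behind it; z points along the fingers, y is the line along which they close (so a half turn about z gives the same grasp; the last joint's range is limited). The gripper opens to 85 mm and grips with 20 to 120 N. Pads are 22 mm wide; open, the fingers measure 114 mm over their backs; the gripper's body (76 mm by 85 mm) begins 54 mm behind the grasp point. The pads swing forward as they close: fully open they stand 13 mm farther back than shut.
Start: joints at [1.164, 0.15, 1.437, -0, 1.554, -0.134], TCP at [0.155, 0.554, 0.231] pointing down, gripper open.
Joint ranges: [-2.8, 2.8], [-0.68, 2.1], [0.12, 2.68], [-1.39, 4.53], [0.16, 2.79], [-2.81, 2.81]. Speed limits (rad/s): [1.89, 1.89, 2.22, 3.01, 3.01, 3.01].

### API

Orientations are given as a unit quaternion [w, x, y, z].
In Python, from workcell import env, cams gives the robot as it stands.
- The arm moves only by the tool drive_tool, never from a script. Its argument "commands" is a list of rows, each an object with "jaw": the opening, from 0 (shut) to 1 (fully open); "delta_pos": the shift along the tool's x, y, z in m, a list of three; "spin": the turn about the tool's z in rad. In form: [{"jaw": jaw, "delta_pos": [x, y, z], "spin": spin}, ...]. A call has 1 to 5 rows; each row shifts and turns the commanded pose from where the row before left it, along the tool's axes as they then stand; what a row does not reach is not made up. A row lasts 1/10 s, in which the tool goes at most 50 mm and 8.59 degrees, less where a joint would pass 70% of its speed; a pose out of reach is approached as far as the arm can. A call with a gripper value outside its range is refused whole. The fingers move at their own pace and stop on an object; the grip force is fixed at half the most. Time passes only in rows, so rows that do not move let the fingers close. It gives the time, the measured TCP pose, the force, the opening and the grip force at its end, in the units of the state.
- env.read_state(): the state, without advancing time (a new reading comes with each control period).
- cams.capture(name): name is "side" or "top"; returns the picture (480x640x3 uint8, red, green, blue); there is no depth.
- cams.get_calibration(name): a dict with "vfov" (degrees; the focal length in pixels is half the picture's height over the tangent of half this angle, whatever the lens; pixels are square), "cx", "cy" (the principal point, pixels), "origin" and "orientation" of the camera in the world. Camera axes: x right, y down, z forward; pixel columns grow to the right and rows downward; lengths in m; the calibration is good to about 2 mm. A picture is of the moment at which its call begins. get_calibration takes no time and is no camera call.
- env.close_job(): hands the job in; it is judged then, once.
Trained networks look in the newest picture that a camera, given by its name, has taken for a name from the list of things; names that differ only in an ending like _2 or _b are one class to them, and where a whole thing is asked for, a point or a joint stands for the part that bears it (a point fixed in the world has none). Each returns a list of dicts, best first, with "conf" (0 to 1); they miss things now and then, are a little off and sometimes report something else, mostly with a low value. They report only what shows in the picture. A call takes as long as a camera call. They do not tell look-alikes from the thing itself.
- cams.silhouettes(camera, label): "mask" (480x640 bool, what is visible of it) and "rect" ([left, top, right, bottom] in pixels, round what is visible of it).
The state is a dict: "clock": time; "joints": joint angles; "qd": joint speeds; "effort": joint torques, N m; "ee_pos": TCP position; "orientation": TCP orientation; "contact_force": force on the tool from outside, world axes, zero at the start; "moment": the same for the moment, N m; "grip_width": opening from 0.0 (shut) to 1.0 (fully open); "finger_force": force on a finger pad.
Only numpy, scipy, OpenCV 4.12 (cv2) and the standard library are available. Lean on these libraries where they do the work, as an engineer would, in place of code of your own. Each camera call takes 0.05 s, during which the arm holds its last target. There are 200 camera calls.

### The job

Set the jig up for the next hole: push the sprung slide by its upright plate along the channel until it has gone past the spring-loaded stop pin, then let it go so that it springs back and stays latched against the pin, half-way along its travel. After that, push the wood block along the channel from its other end until it sits against the front of the latched slide. Do it all by pushing, pick nothing up, and leave the loose puck, offcut and ring that lie round the jig where they are.

Things in the scene. Friction and masses are not known exactly. Their poses are not given: they have to be found in the camera images.
- jig: Drilling jig, fixed: plywood base 132 x 300 mm, 12 mm thick, with a channel along its y between wooden rails (54 mm apart, tops 26 mm above the bench), open at both ends. Origin on the bench, mid-channel; x across, y along, z up. Slide at the -y end, block nearer the +y end. Beside the channel: pin bracket to 46 mm height at +x, y = -49 mm; travel stops to 34 mm at -x.
- slide (a joint): Slide along the jig's +y, m: 0 = home (as found), about 0.0345 = latched against the pin, 0.065 = end of travel. A spring pulls it home with 6 N at 0, 13 N at the end; the pin adds about 4 N from 0.007 to 0.035. Past about 0.037 the pin springs in behind its cam: push to 0.045-0.060, let go, and it comes back to 0.0345 and stays. Let go earlier, it returns to 0.
- pin (a joint): Position of the stop pin, m: 0 = fully in (pin stands in the way of the cam), about 0.009 = pushed out along the jig's +x by the slide's cam as it passes. It springs back to 0 by itself and need not be touched.
- push_face (a point): Centre of the rear (-y) face of the slide's upright push plate, 60 mm above the bench; moves with the slide. The plate is aluminium, 40 mm wide across the channel, 8 mm thick, and reaches from 40 to 80 mm above the bench. Push here along the jig's +y. Axes as the jig's.
- stop_face (a point): Centre of the front (+y) face of the slide's body, against which the block is to sit; 34.5 mm above the bench, 50 mm ahead of the push plate's rear face; moves with the slide. The body is 50 mm wide, 50 mm long, its top 40 mm above the bench. Axes as the jig's.
- block_center (a point): Centre of the wood block that lies in the channel: 50 mm (x, across) x 66 mm (y, along the channel) x 45 mm high, about 0.1 kg, standing on the 12 mm base, so its top is 57 mm above the bench, 31 mm above the rails. Its axes are the jig's to within 0.02 rad. Seated, its centre is 33 mm ahead of stop_face.
- puck: Bystander: black rubber puck, 80 mm across, 24 mm high, loose on the bench on the jig's -x side. Origin: centre of its underside.
- stray_offcut: Bystander: wood offcut 42 x 74 x 28 mm, loose on the bench on the jig's -x side. Origin: centre of its underside.
- ring: Bystander: turned wooden ring, 67 mm across, 15 mm high, loose on the bench on the jig's +x side. Origin: centre of its underside.
Things that resemble listed ones, but are neither listed nor needed, are in the scene too. Of the things that look like the part that bears block_center, the largest one is meant.

How it is judged:
On the way, in this order (a step that is already met when the one before it is completed fails the run):
1. the slide is pushed past the stop pin and the pin has sprung in behind it (value of joint slide above 0.04 m and value of joint pin below 0.002 m), for 0.05 s.
2. the slide is let go and stays latched against the pin (value of joint slide between 0.032 and 0.0375 m and value of joint pin below 0.003 m and contact force between each of the arm, the fingers and slide below 0.2 N), for 0.3 s.
3. the block is pushed up to the front of the latched slide (value of joint slide between 0.032 and 0.0375 m and value of joint pin below 0.003 m and y of block_center in the frame of stop_face between 0.03 and 0.036 m), for 0.2 s.
At the end, for the whole second after the job is handed in: The slide stands latched against the stop pin (0.032 to 0.0375 m, pin in to within 3 mm), and the block lies at rest, flat on the channel's floor, against the front of the slide (gap under 3 mm) (all of step 3 and angle between block_center's own z axis and vertical below 0.1 rad and linear speed of block below 0.02 m/s and z of block_center in the frame of jig below 0.039 m); the robot touches nothing.
It fails at once if the block is picked up (raised more than 8 mm) or tipped over (z of block_center in the frame of jig above 0.0425 m or angle between block_center's own z axis and vertical above 0.5 rad).
It fails at once if the loose puck is moved more than 20 mm (distance of puck from where it was at the start of the episode above 0.02 m).
It fails at once if the loose offcut is moved more than 20 mm (distance of stray_offcut from where it was at the start of the episode above 0.02 m).
It fails at once if the loose ring is moved more than 20 mm (distance of ring from where it was at the start of the episode above 0.02 m).
It also fails if it takes over 45 s, if anything falls off the work surface, if the arm or the gripper's body presses on something with over 40 N, if the wrist force passes 120 N, or if a joint passes its speed limit or range.

## Working session

There is one attempt and no reset: what is moved stays moved. The work goes in short steps, Python scripts to look and compute and a tool call to move; the robot and the scene stay as the last step left them, time stands still between calls to the robot, and variables do not carry over. Pictures are saved under pics/ and viewed, at most 10 in all, crops included, and the job is handed in when it is done.

Besides the shell and the picture viewer there is one more tool, called in YAML: its name, and indented under it one key for each argument. drive_tool: Moves the arm, as the interface text tells. Its arguments: {"type":"object","properties":{"commands":{"type":"array","items":{"type":"object","properties":{"jaw":{"type":"number"},"delta_pos":{"type":"array","items":{"type":"number"}},"spin":{"type":"number"}}}}},"required":["commands"]}

```bash
mkdir -p pics; python3 - <<'E'
from workcell import env,cams
import cv2,numpy as np
for c in ("side","top"):
    im=cams.capture(c); cv2.imwrite(f"pics/{c}0.png",im[:,:,::-1])
    print(c,cams.get_calibration(c))
    for l in ("jig","slide","block_center","puck","stray_offcut","ring","pin"):
        print(l,[(round(d["conf"],2),[int(v) for v in d["rect"]],int(d["mask"].sum())) for d in cams.silhouettes(c,l)[:4]])
print(env.read_state())
E
```

```text
side {'vfov': 51.42178167509547, 'cx': 324.39683376083195, 'cy': 244.73296752388285, 'origin': array([0.53788057, 0.80168521, 0.51378373]), 'orientation': array([-0.01887385,  0.00755952,  0.8700213 , -0.49259474])}
jig [(0.6, [275, 203, 377, 319], 6030)]
slide [(0.68, [324, 206, 371, 247], 1122)]
block_center [(0.86, [207, 305, 246, 346], 1096), (0.7, [342, 325, 384, 368], 1133), (0.65, [302, 257, 343, 304], 1371), (0.33, [322, 207, 375, 248], 1131)]
puck [(0.66, [377, 238, 419, 268], 1042)]
stray_offcut [(0.87, [369, 276, 420, 322], 1359)]
ring [(0.96, [243, 268, 277, 297], 588)]
pin [(0.46, [296, 231, 324, 242], 120)]
top {'vfov': 52.10385305079767, 'cx': 308.2824375410151, 'cy': 241.64741476457982, 'origin': array([0.40202031, 0.09412315, 0.91007324]), 'orientation': array([ 0.03740065, -0.70178007,  0.70905606, -0.05783963])}
jig [(0.9, [242, 206, 414, 310], 10699)]
slide [(0.57, [356, 250, 395, 303], 1106), (0.54, [326, 309, 372, 352], 1534)]
block_center [(0.95, [219, 159, 242, 187], 549), (0.81, [187, 268, 219, 295], 612), (0.75, [258, 231, 305, 267], 1124), (0.48, [325, 309,
[... 186 characters left out ...]
24)]
{'clock': 0.8, 'joints': array([ 1.16397272e+00,  1.50490221e-01,  1.43738361e+00, -4.42633913e-06,
        1.55379288e+00, -1.34000008e-01]), 'qd': array([ 0.00157322, -0.00042493, -0.00037659,  0.00095035, -0.0021098 ,
       -0.00104722]), 'effort': array([ 9.00353971e-04, -7.12785459e+01, -5.71003675e+01, -3.85866206e-04,
        1.95294851e-03, -9.88864235e-05]), 'ee_pos': array([0.15494625, 0.55370658, 0.2312803 ]), 'orientation': array([-7.75951672e-06,  1.35989091e-01,  9.90710334e-01, -3.62761702e-05]), 'contact_force': array([ 0.46713934,  0.53204416, -0.10934699]), 'moment': array([ 0.02647836, -0.01960298,  0.01855257]), 'finger_force': 0.0, 'grip_width': 1.0009152508276566}
```

```bash
python3 - <<'E'
import cv2
a=cv2.imread("pics/top0.png")[130:370,150:470]
cv2.imwrite("pics/topc.png",cv2.resize(a,(800,600),interpolation=2))
a=cv2.imread("pics/side0.png")[180:390,190:470]
cv2.imwrite("pics/sidec.png",cv2.resize(a,(800,600),interpolation=2))
E
```

```text
(no output)
```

View pics/topc.png

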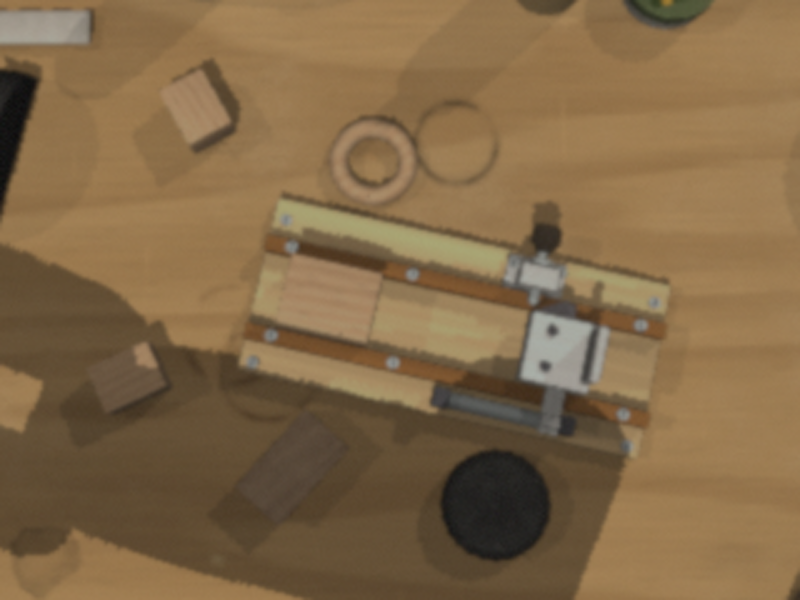

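View pics/sidec.png

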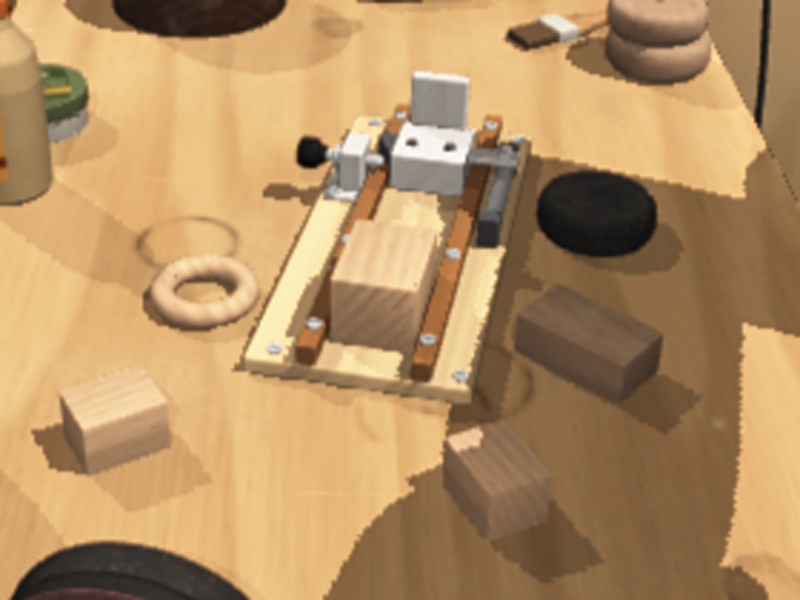

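View pics/top0.png

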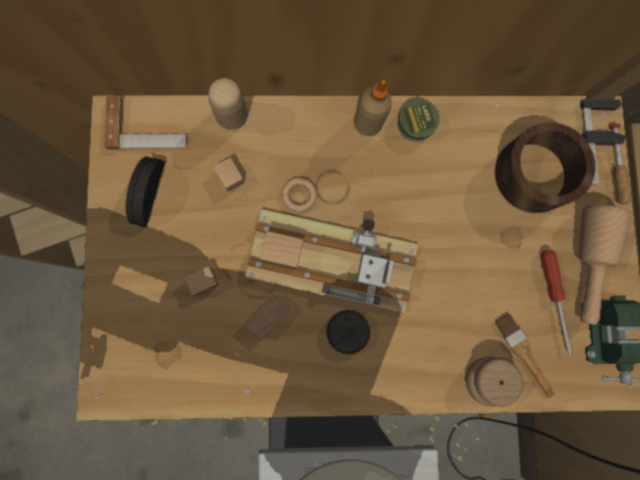

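The top crop shows the jig with its slide at about (565,350) in the crop, or (376,270) in the full picture. The push plate is at the slide's right, on the robot-right end. The stop pin is at (540,275).

Things that could be taken for the block, in full top pixels:
- (281,249): the one in the channel and the largest, matching 50x66 mm, so I choose this one.
- (230,173): a small light cube.
- (203,281): a small dark cube.
- (267,315): the offcut.

The side crop confirms the block stands in the channel.

```bash
cat > h.py <<'E'
import numpy as np
from workcell import env,cams
from scipy.spatial.transform import Rotation as R
def cam(c):
    k=cams.get_calibration(c); q=k["orientation"]
    return k, R.from_quat([q[1],q[2],q[3],q[0]]).as_matrix(), 240/np.tan(np.radians(k["vfov"]/2))
def ray(c,uv,z):
    k,M,f=cam(c); d=M@np.array([(uv[0]-k["cx"])/f,(uv[1]-k["cy"])/f,1]); o=k["origin"]
    return (o+d*(z-o[2])/d[2])[:2]
T=lambda u,v:(150+u/2.5,130+v/2.5)
S=lambda u,v:(190+u*.35,180+v*.35)
E
python3 - <<'E'
from h import *
np.set_printoptions(precision=4,suppress=True)
P=[ray("top",T(*p),.012) for p in ((283,195),(241,367),(637,457),(670,283))]  # +x+y,-x+y,-x-y,+x-y
Q=[ray("side",S(*p),.012) for p in ((245,362),(470,397),(530,140),(358,118))]
for A in (P,Q):
    A=np.array(A); print(A, [np.linalg.norm(A[i]-A[i-1]) for i in range(4)])
    d=A[0]+A[1]-A[2]-A[3]; w=A[0]+A[3]-A[1]-A[2]; print("centre",A.mean(0),"yaw by y",np.arctan2(-d[0],d[1]),"by x",np.arctan2(w[1],w[0]))
A=np.array(P);c=A.mean(0);d=A[0]+A[1]-A[2]-A[3];d/=np.linalg.norm(d);J=np.array([[d[1],-d[0]],d])
for n,cm,p,z in [("blk+x+y","top",T(295,255),.057),("blk -y+x","top",T(384,263),.057),("blk-x-y","top",T(371,343),.057),("blk-x+y","top",T(277,325),.057),
 ("plate top +x rear","top",T(608,328),.08),("plate -x rear","top",T(594,390),.08),("body +x front","top",T(530,310),.04),("body -x front","top",T(520,378),.04),
 ("s blk +x+y","side",S(333,288),.057),("s blk -x+y","side",S(424,303),.057),("s blk -x-y","side",S(437,232),.057),("s blk+x-y","side",S(362,222),.057),
 ("s plate +x","side",S(414,72),.08),("s plate -x","side",S(468,77),.08),("s body +x front","side",S(392,182),.04),("s body -x front","side",S(467,192),.04)]:
    w=ray(cm,p,z); print(n,w,J@(w-c))
E
```

```text
[[ 0.5875  0.1504]
 [ 0.46    0.181 ]
 [ 0.3915 -0.1069]
 [ 0.5191 -0.1365]] [np.float64(0.2950050580678626), np.float64(0.13114105090200864), np.float64(0.29589934279227215), np.float64(0.13100747706505603)]
centre [0.4895 0.022 ] yaw by y -0.2339524525143156 by x -0.23159521048444515
[[ 0.5834  0.1606]
 [ 0.4584  0.1916]
 [ 0.3902 -0.0995]
 [ 0.5148 -0.1313]] [np.float64(0.2999335759347592), np.float64(0.12883257954052665), np.float64(0.2989710061772591), np.float64(0.1286275088171342)]
centre [0.4867 0.0303] yaw by y -0.23043582230843046 by x -0.246200093962655
blk+x+y [0.5353 0.1392] [0.0173 0.1246]
blk -y+x [0.5291 0.0768] [0.0258 0.0625]
blk-x-y [0.4729 0.0865] [-0.0312  0.0588]
blk-x+y [0.4861 0.1518] [-0.0334  0.1254]
plate top +x rear [ 0.4796 -0.0751] [ 0.0129 -0.0968]
plate -x rear [ 0.4376 -0.0641] [-0.0306 -0.0958]
body +x front [ 0.4968 -0.0277] [ 0.0186 -0.0466]
body -x front [ 0.4483 -0.0192] [-0.0305 -0.0496]
s blk +x+y [0.534  0.1519] [0.0131 0.1366]
s blk -x+y [0.4841 0.1659] [-0.0387  0.1388]
s blk -x-y [0.4724 0.0941] [-0.0334  0.0661]
s blk+x-y [0.5166 0.0834] [0.0121 0.066 ]
s plate +x [ 0.4786 -0.0718] [ 0.0111 -0.0938]
s plate -x [ 0.4421 -0.0649] [-0.026  -0.0955]
s body +x front [0.4954 0.0081] [ 0.0089 -0.0122]
s body -x front [0.4475 0.0201] [-0.0404 -0.0116]
```

drive_tool:
  commands:
    - {"jaw": 0, "delta_pos": [-0.02, -0.025, 0], "spin": 0}
    - {"jaw": 0, "delta_pos": [-0.026, -0.032, 0], "spin": 0}
    - {"jaw": 0, "delta_pos": [-0.026, -0.032, 0], "spin": 0}
    - {"jaw": 0, "delta_pos": [-0.026, -0.032, 0], "spin": 0}
    - {"jaw": 0, "delta_pos": [-0.026, -0.032, 0], "spin": 0}

```text
clock: 1.3
ee_pos: [0.2333, 0.3715, 0.2313]
orientation: [0.0, 0.136, 0.991, 0.0]
contact_force: [0.7, 1.2, -0.9]
grip_width: 0.147
finger_force: 0.0
```

drive_tool:
  commands:
    - {"jaw": 0, "delta_pos": [-0.026, -0.032, 0], "spin": 0}
    - {"jaw": 0, "delta_pos": [-0.026, -0.032, 0], "spin": 0}
    - {"jaw": 0, "delta_pos": [-0.026, -0.032, 0], "spin": 0}
    - {"jaw": 0, "delta_pos": [-0.026, -0.032, 0], "spin": 0}
    - {"jaw": 0, "delta_pos": [-0.026, -0.032, 0], "spin": 0}

```text
clock: 1.8
ee_pos: [0.3154, 0.1823, 0.2316]
orientation: [0.0, 0.136, 0.991, 0.0]
contact_force: [1.5, 0.7, 0.2]
grip_width: 0.001
finger_force: 0.0
```

drive_tool:
  commands:
    - {"jaw": 0, "delta_pos": [-0.026, -0.032, 0], "spin": 0}
    - {"jaw": 0, "delta_pos": [-0.026, -0.032, 0], "spin": 0}
    - {"jaw": 0, "delta_pos": [-0.026, -0.032, 0], "spin": 0}
    - {"jaw": 0, "delta_pos": [-0.026, -0.032, 0], "spin": 0}
    - {"jaw": 0, "delta_pos": [-0.026, -0.032, 0], "spin": 0}

```text
clock: 2.3
ee_pos: [0.3976, -0.0071, 0.2316]
orientation: [0.0, 0.136, 0.991, -0.0]
contact_force: [0.2, 1.0, 0.1]
grip_width: 0.001
finger_force: 0.0
```

drive_tool:
  commands:
    - {"jaw": 0, "delta_pos": [-0.026, -0.032, 0], "spin": 0}
    - {"jaw": 0, "delta_pos": [-0.026, -0.032, 0], "spin": 0}
    - {"jaw": 0, "delta_pos": [-0.026, -0.032, 0], "spin": 0}
    - {"jaw": 0, "delta_pos": [0, 0, 0], "spin": 0}

```text
clock: 2.7
ee_pos: [0.4475, -0.1223, 0.2307]
orientation: [-0.0, 0.138, 0.99, -0.0]
contact_force: [-0.7, 0.4, 0.1]
grip_width: -0.0
finger_force: 0.0
```

drive_tool:
  commands:
    - {"jaw": 0, "delta_pos": [0, 0, 0.01], "spin": 0.14}
    - {"jaw": 0, "delta_pos": [0, 0, 0.015], "spin": 0.14}
    - {"jaw": 0, "delta_pos": [0, 0, 0.015], "spin": 0.14}
    - {"jaw": 0, "delta_pos": [0, 0, 0.015], "spin": 0.14}
    - {"jaw": 0, "delta_pos": [0, 0, 0.015], "spin": 0.14}

```text
clock: 3.2
ee_pos: [0.4464, -0.1182, 0.1608]
orientation: [0.0, 0.47, 0.883, 0.0]
contact_force: [0.1, -0.6, -0.0]
grip_width: 0.001
finger_force: 0.0
```

drive_tool:
  commands:
    - {"jaw": 0, "delta_pos": [0, 0, 0.015], "spin": 0.14}
    - {"jaw": 0, "delta_pos": [0, 0, 0.015], "spin": 0.14}
    - {"jaw": 0, "delta_pos": [0, 0, 0], "spin": 0.14}
    - {"jaw": 0, "delta_pos": [0, 0, 0], "spin": 0.14}
    - {"jaw": 0, "delta_pos": [0, 0, 0], "spin": 0.14}

```text
clock: 3.7
ee_pos: [0.4464, -0.1182, 0.1314]
orientation: [-0.0, 0.744, 0.668, -0.0]
contact_force: [-0.1, 0.1, 0.4]
grip_width: 0.001
finger_force: 0.0
```

drive_tool:
  commands:
    - {"jaw": 0, "delta_pos": [0, 0, 0], "spin": 0.14}
    - {"jaw": 0, "delta_pos": [0, 0, 0], "spin": 0}

```text
clock: 3.9
ee_pos: [0.4464, -0.1183, 0.1315]
orientation: [0.0, 0.788, 0.616, 0.0]
contact_force: [0.1, -0.3, 0.7]
grip_width: -0.003
finger_force: 0.0
```

```bash
python3 - <<'E'
from h import *
import cv2
s=env.read_state(); q=s["orientation"]; M=R.from_quat([q[1],q[2],q[3],q[0]]).as_matrix()
print(s["clock"],s["ee_pos"],M[:,0],np.arctan2(M[1,0],M[0,0]))
im={c:cams.capture(c)[:,:,::-1] for c in("top","side")}
a=np.hstack([cv2.resize(im["top"][190:330,300:440],(400,400)),cv2.resize(im["side"][150:300,260:410],(400,400))])
cv2.imwrite("pics/a1.png",a)
E
```

```text
3.9 [ 0.44643942 -0.11831091  0.13145315] [ 2.42049704e-01  9.70263849e-01 -6.75457082e-05] 1.3263185075143513
```

View pics/a1.png

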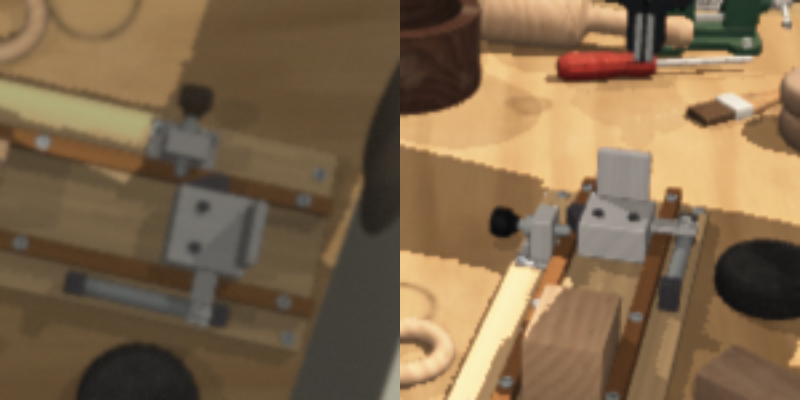

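The tip is behind the plate and about on its centre line: fingers at (352,172) in the side picture, plate at (344,216). I'll check the offset numerically and descend.

```bash
python3 - <<'E'
from h import *
S=lambda u,v:(260+(u-400)*.375,150+v*.375)
T=lambda u,v:(300+u*.35,190+v*.35)
print("tip",ray("side",S(643,62),.1315))
print("side plate top",ray("side",S(599,149),.08),ray("side",S(651,154),.08))
print("top plate rear top",ray("top",T(268,203),.08),ray("top",T(252,270),.08))
E
```

```text
tip [ 0.44655514 -0.10967354]
side plate top [ 0.47924798 -0.06886258] [ 0.44174265 -0.06146269]
top plate rear top [ 0.47986716 -0.07618333] [ 0.44007809 -0.06521517]
```

drive_tool:
  commands:
    - {"jaw": 0, "delta_pos": [0, 0, 0.02], "spin": 0}
    - {"jaw": 0, "delta_pos": [0, 0, 0.025], "spin": 0}
    - {"jaw": 0, "delta_pos": [0, 0, 0.025], "spin": -0.01}
    - {"jaw": 0, "delta_pos": [0, 0, 0], "spin": 0}

```text
clock: 4.4
ee_pos: [0.445, -0.118, 0.0589]
orientation: [-0.002, 0.783, 0.622, -0.001]
contact_force: [0.4, -0.0, 0.5]
grip_width: -0.004
finger_force: 0.0
```

drive_tool:
  commands:
    - {"jaw": 0, "delta_pos": [0.012, 0.003, 0], "spin": 0}
    - {"jaw": 0, "delta_pos": [0.012, 0, 0], "spin": 0}
    - {"jaw": 0, "delta_pos": [0.005, 0, 0], "spin": 0}
    - {"jaw": 0, "delta_pos": [0.004, 0, 0], "spin": 0}

```text
clock: 4.8
ee_pos: [0.4576, -0.0865, 0.0621]
orientation: [0.001, 0.784, 0.621, 0.0]
contact_force: [-0.3, 0.3, -0.1]
grip_width: 0.002
finger_force: 0.0
```

drive_tool:
  commands:
    - {"jaw": 0, "delta_pos": [0.002, 0, 0], "spin": 0}
    - {"jaw": 0, "delta_pos": [0.002, 0, 0], "spin": 0}

```text
clock: 5.0
ee_pos: [0.458, -0.0833, 0.0615]
orientation: [0.0, 0.784, 0.621, -0.0]
contact_force: [-1.3, -5.2, 1.9]
grip_width: 0.002
finger_force: 2.7
```

drive_tool:
  commands:
    - {"jaw": 0, "delta_pos": [0.008, 0, 0], "spin": 0}
    - {"jaw": 0, "delta_pos": [0.008, 0, 0], "spin": 0}
    - {"jaw": 0, "delta_pos": [0.008, 0, 0], "spin": 0}
    - {"jaw": 0, "delta_pos": [0.008, 0, 0], "spin": 0}
    - {"jaw": 0, "delta_pos": [0.006, 0, 0], "spin": 0}

```text
clock: 5.5
ee_pos: [0.4666, -0.0471, 0.0615]
orientation: [0.001, 0.784, 0.62, -0.001]
contact_force: [-3.6, -11.2, 3.8]
grip_width: 0.001
finger_force: 5.4
```

drive_tool:
  commands:
    - {"jaw": 0, "delta_pos": [0.006, 0, 0], "spin": 0}
    - {"jaw": 0, "delta_pos": [0.006, 0, 0], "spin": 0}
    - {"jaw": 0, "delta_pos": [0.001, 0, 0], "spin": 0}
    - {"jaw": 0, "delta_pos": [0, 0, 0], "spin": 0}

```text
clock: 5.9
ee_pos: [0.4695, -0.0347, 0.0615]
orientation: [0.001, 0.784, 0.621, -0.001]
contact_force: [-4.4, -9.9, 3.5]
grip_width: 0.001
finger_force: 5.8
```

drive_tool:
  commands:
    - {"jaw": 0, "delta_pos": [-0.006, 0, 0], "spin": 0}
    - {"jaw": 0, "delta_pos": [-0.006, 0, 0], "spin": 0}
    - {"jaw": 0, "delta_pos": [-0.008, 0, 0], "spin": 0}
    - {"jaw": 0, "delta_pos": [-0.015, 0, 0], "spin": 0}
    - {"jaw": 0, "delta_pos": [-0.02, 0, 0], "spin": 0}

```text
clock: 6.4
ee_pos: [0.4569, -0.0875, 0.0613]
orientation: [-0.0, 0.784, 0.621, 0.0]
contact_force: [0.5, -0.7, 0.5]
grip_width: 0.001
finger_force: 0.0
```

drive_tool:
  commands:
    - {"jaw": 0, "delta_pos": [-0.015, 0, -0.02], "spin": 0}
    - {"jaw": 0, "delta_pos": [0, 0, -0.035], "spin": 0}
    - {"jaw": 0, "delta_pos": [0, 0, -0.04], "spin": 0}
    - {"jaw": 0, "delta_pos": [0, 0, -0.03], "spin": 0}
    - {"jaw": 0, "delta_pos": [0, 0, 0], "spin": 0}

```text
clock: 6.9
ee_pos: [0.455, -0.1026, 0.1903]
orientation: [0.003, 0.784, 0.62, 0.002]
contact_force: [0.5, -0.6, -0.5]
grip_width: -0.001
finger_force: 0.0
```

```bash
python3 - <<'E'
from h import *
import cv2
print(env.read_state()["ee_pos"])
im={c:cams.capture(c)[:,:,::-1] for c in("top","side")}
a=np.hstack([cv2.resize(im["top"][190:330,230:420],(440,324)),cv2.resize(im["side"][190:330,270:400],(350,377))[:324]])
cv2.imwrite("pics/a2.png",a)
E
```

```text
[ 0.45495481 -0.10257551  0.19034386]
```

View pics/a2.png

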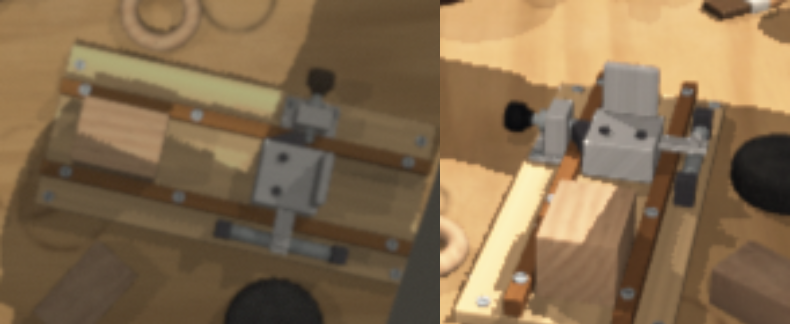

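The slide stands mid-travel, latched: plate at about (630,90) and body against the pin at (580,130) in the combined picture. Next I go over to the +y end of the block.

drive_tool:
  commands:
    - {"jaw": 0, "delta_pos": [0.025, 0, 0], "spin": 0}
    - {"jaw": 0, "delta_pos": [0.042, 0, 0], "spin": 0}
    - {"jaw": 0, "delta_pos": [0.045, 0, 0], "spin": 0}
    - {"jaw": 0, "delta_pos": [0.045, 0, 0], "spin": 0}
    - {"jaw": 0, "delta_pos": [0.045, 0, 0], "spin": 0}

```text
clock: 7.5
ee_pos: [0.4996, 0.0964, 0.1849]
orientation: [-0.001, 0.784, 0.62, -0.001]
contact_force: [1.1, -0.4, 0.7]
grip_width: -0.001
finger_force: 0.0
```

drive_tool:
  commands:
    - {"jaw": 0, "delta_pos": [0.045, 0, 0], "spin": 0}
    - {"jaw": 0, "delta_pos": [0.045, 0, 0], "spin": 0}
    - {"jaw": 0, "delta_pos": [0.035, 0, 0], "spin": 0}
    - {"jaw": 0, "delta_pos": [0.008, 0, 0], "spin": 0}
    - {"jaw": 0, "delta_pos": [0, 0, 0], "spin": 0}

```text
clock: 8.0
ee_pos: [0.5301, 0.2249, 0.1846]
orientation: [-0.0, 0.784, 0.621, -0.001]
contact_force: [-0.1, -0.9, -0.2]
grip_width: 0.001
finger_force: 0.0
```

drive_tool:
  commands:
    - {"jaw": 0, "delta_pos": [0, 0, 0.025], "spin": 0}
    - {"jaw": 0, "delta_pos": [0, 0, 0.035], "spin": 0}
    - {"jaw": 0, "delta_pos": [0, 0, 0.035], "spin": 0}
    - {"jaw": 0, "delta_pos": [0, 0, 0.035], "spin": 0}
    - {"jaw": 0, "delta_pos": [0, 0, 0.02], "spin": 0}

```text
clock: 8.5
ee_pos: [0.529, 0.2222, 0.0331]
orientation: [-0.001, 0.785, 0.62, -0.002]
contact_force: [0.9, 0.5, 0.5]
grip_width: -0.001
finger_force: 0.0
```

drive_tool:
  commands:
    - {"jaw": 0, "delta_pos": [-0.02, 0, 0], "spin": 0}
    - {"jaw": 0, "delta_pos": [-0.02, 0, 0], "spin": 0}
    - {"jaw": 0, "delta_pos": [-0.01, 0, 0], "spin": 0}
    - {"jaw": 0, "delta_pos": [0, 0, 0], "spin": 0}

```text
clock: 8.9
ee_pos: [0.5189, 0.1737, 0.0363]
orientation: [0.0, 0.785, 0.62, -0.0]
contact_force: [0.5, -0.8, 0.3]
grip_width: -0.001
finger_force: 0.0
```

```bash
python3 - <<'E'
from h import *
import cv2
print(env.read_state()["ee_pos"],env.read_state()["contact_force"])
im={c:cams.capture(c)[:,:,::-1] for c in("top","side")}
a=np.hstack([cv2.resize(im["top"][190:330,230:420],(440,324)),cv2.resize(im["side"][190:330,270:400],(350,377))[:324]])
cv2.imwrite("pics/a3.png",a)
E
```

```text
[0.51886441 0.17374784 0.03626461] [ 0.5461439  -0.75912874  0.25846207]
```

View pics/a3.png

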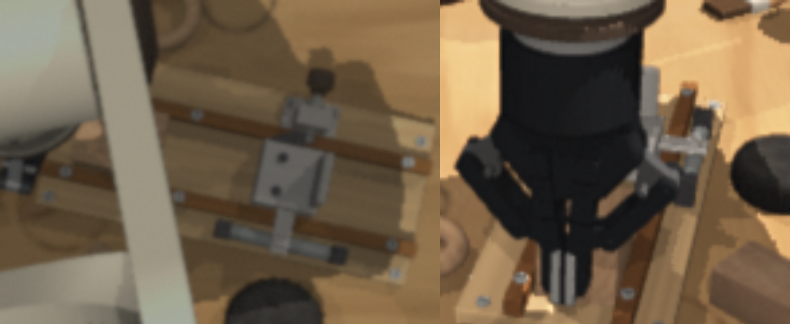

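The fingers stand mid-channel at the block's +y end, tips at (565,300), clear of both rails. I push now.

drive_tool:
  commands:
    - {"jaw": 0, "delta_pos": [-0.008, 0, 0.001], "spin": 0}
    - {"jaw": 0, "delta_pos": [-0.01, 0, 0.001], "spin": 0}
    - {"jaw": 0, "delta_pos": [-0.01, 0, 0], "spin": 0}
    - {"jaw": 0, "delta_pos": [-0.01, 0, 0], "spin": 0}
    - {"jaw": 0, "delta_pos": [-0.008, 0, 0], "spin": 0}

```text
clock: 9.5
ee_pos: [0.5083, 0.1297, 0.0343]
orientation: [0.0, 0.784, 0.62, -0.0]
contact_force: [0.0, 0.5, 0.5]
grip_width: -0.002
finger_force: 0.2
```

drive_tool:
  commands:
    - {"jaw": 0, "delta_pos": [-0.008, 0, 0], "spin": 0}
    - {"jaw": 0, "delta_pos": [-0.008, 0, 0], "spin": 0}
    - {"jaw": 0, "delta_pos": [-0.008, 0, 0], "spin": 0}
    - {"jaw": 0, "delta_pos": [-0.006, 0, 0], "spin": 0}
    - {"jaw": 0, "delta_pos": [-0.004, 0, 0], "spin": 0}

```text
clock: 10.0
ee_pos: [0.5006, 0.0971, 0.0343]
orientation: [0.0, 0.784, 0.62, -0.0]
contact_force: [0.3, 0.3, -0.4]
grip_width: -0.004
finger_force: 0.2
```

drive_tool:
  commands:
    - {"jaw": 0, "delta_pos": [-0.004, 0, 0], "spin": 0}
    - {"jaw": 0, "delta_pos": [-0.003, 0, 0], "spin": 0}
    - {"jaw": 0, "delta_pos": [-0.002, 0, 0], "spin": 0}

```text
clock: 10.3
ee_pos: [0.4986, 0.0887, 0.0343]
orientation: [0.0, 0.784, 0.621, -0.0]
contact_force: [0.6, 0.5, 1.4]
grip_width: -0.001
finger_force: 0.4
```

drive_tool:
  commands:
    - {"jaw": 0, "delta_pos": [-0.002, 0, 0], "spin": 0}

```text
clock: 10.4
ee_pos: [0.4982, 0.0868, 0.0343]
orientation: [0.0, 0.784, 0.621, -0.0]
contact_force: [0.2, 1.2, 0.9]
grip_width: 0.004
finger_force: 0.5
```

drive_tool:
  commands:
    - {"jaw": 0, "delta_pos": [-0.001, 0, 0], "spin": 0}

```text
clock: 10.5
ee_pos: [0.498, 0.0858, 0.0343]
orientation: [0.0, 0.784, 0.621, -0.0]
contact_force: [0.9, 1.9, 0.7]
grip_width: 0.003
finger_force: 0.4
```

drive_tool:
  commands:
    - {"jaw": 0, "delta_pos": [-0.001, 0, 0], "spin": 0}

```text
clock: 10.6
ee_pos: [0.4977, 0.0849, 0.0343]
orientation: [0.0, 0.784, 0.621, -0.0]
contact_force: [0.1, 1.3, 0.9]
grip_width: 0.002
finger_force: 0.5
```

drive_tool:
  commands:
    - {"jaw": 0, "delta_pos": [-0.001, 0, 0], "spin": 0}

```text
clock: 10.7
ee_pos: [0.4975, 0.084, 0.0343]
orientation: [0.0, 0.784, 0.621, -0.0]
contact_force: [0.6, 3.5, 1.9]
grip_width: 0.002
finger_force: 1.7
```

drive_tool:
  commands:
    - {"jaw": 0, "delta_pos": [-0.001, 0, 0], "spin": 0}
    - {"jaw": 0, "delta_pos": [0, 0, 0], "spin": 0}
    - {"jaw": 0, "delta_pos": [0, 0, 0], "spin": 0}

```text
clock: 11.0
ee_pos: [0.4974, 0.0836, 0.0344]
orientation: [-0.0, 0.784, 0.621, 0.001]
contact_force: [0.9, 7.5, 0.6]
grip_width: 0.002
finger_force: 3.9
```

Firm contact at the expected position (7.5 N). I back off and rise.

drive_tool:
  commands:
    - {"jaw": 0, "delta_pos": [0.008, 0, 0], "spin": 0}
    - {"jaw": 0, "delta_pos": [0.02, 0, 0], "spin": 0}
    - {"jaw": 0, "delta_pos": [0.04, 0, 0], "spin": 0}
    - {"jaw": 0, "delta_pos": [0.04, 0, -0.02], "spin": 0}
    - {"jaw": 0, "delta_pos": [0.04, 0, -0.03], "spin": 0}

```text
clock: 11.5
ee_pos: [0.5305, 0.2285, 0.0834]
orientation: [-0.0, 0.784, 0.62, -0.002]
contact_force: [1.1, -0.8, 1.0]
grip_width: 0.0
finger_force: 0.0
```

drive_tool:
  commands:
    - {"jaw": 0, "delta_pos": [0.04, 0, -0.03], "spin": 0}
    - {"jaw": 0, "delta_pos": [0.04, 0, -0.03], "spin": 0}
    - {"jaw": 0, "delta_pos": [0.03, 0, -0.03], "spin": 0}
    - {"jaw": 0, "delta_pos": [0, 0, 0], "spin": 0}
    - {"jaw": 0, "delta_pos": [0, 0, 0], "spin": 0}

```text
clock: 12.0
ee_pos: [0.5564, 0.3348, 0.174]
orientation: [0.0, 0.784, 0.621, -0.0]
contact_force: [-1.0, -0.6, -0.9]
grip_width: 0.004
finger_force: 0.0
```

```bash
python3 - <<'E'
from h import *
import cv2
print(env.read_state()["ee_pos"],env.read_state()["contact_force"])
im={c:cams.capture(c)[:,:,::-1] for c in("top","side")}
a=np.hstack([cv2.resize(im["top"][190:330,230:420],(440,324)),cv2.resize(im["side"][190:330,270:400],(350,377))[:324]])
cv2.imwrite("pics/a4.png",a)
E
```

```text
[0.55639462 0.33480904 0.17401049] [-1.01801644 -0.59607908 -0.94684816]
```

View pics/a4.png

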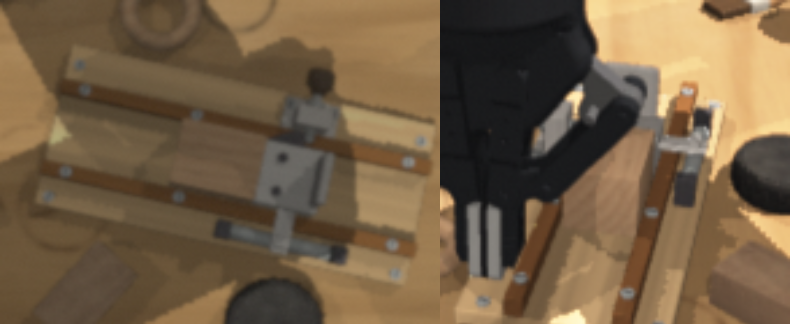

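The top view shows the block (215,155) flush against the front of the slide (290,175), still at the latched position. The puck, offcut and ring are undisturbed, so I hand in.

```bash
python3 -c "
from workcell import env
print(env.close_job())"
```

```text
the job is handed in; nothing more can be done
None
```

The slide is latched against the pin and the block sits against its front, by the last pictures and a firm 7.5 N contact at the end of the push; the puck, offcut and ring look undisturbed, and the job was handed in at about 12 s with no verdict returned.

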